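# Release a microtome blade-holder carriage and slide it back

### The arm

A 7-joint arm with a two-finger parallel gripper is mounted at the origin on the work surface. World frame = base frame: x ahead of the robot, y to its left, z up, the work surface at z = 0. Lengths are in m, angles in rad, forces in N, time in s.
With the tool pointing down it reaches from about 0.4 to 0.875 m from the base axis. Payload 19.3 kg.
Tool frame: the origin (TCP) lies between the finger pads; the fingertips stand 17 mm ahead of it and the grasp point (between the pads) lies 2 mm behind it (bot.tips_ahead is the z of the fingertips in the tool frame, in m); z points along the fingers, y is the direction in which the jaws open and shut (so a half turn about z gives the same grasp; the last joint's range is limited). The gripper opens to 85 mm and grips with 20 to 120 N. Pads are 22 mm wide; open, the fingers measure 114 mm over their backs; the gripper's body (76 mm by 85 mm) begins 54 mm behind the grasp point. The pads swing forward as they close: fully open they stand 13 mm farther back than shut.
Start: joints at [1.097, 0.521, -0.036, 1.599, 0.021, 1.021, -0.113], TCP at [0.246, -0.575, 0.214] pointing down, gripper open.
Joint ranges: [-2.91, 2.91], [-0.3, 2.13], [-1.5, 1.42], [0.17, 2.43], [-1.26, 4.41], [0.16, 1.93], [-2.52, 2.52]. Speed limits (rad/s): [1.89, 1.89, 2.39, 2.39, 3.01, 3.01, 3.01].

### API

Orientations are given as [roll, pitch, yaw] about the fixed x, y, z axes, in that order (R = Rz(yaw) Ry(pitch) Rx(roll)).
In Python, from workcell import telemetry, cams, job, bot gives the robot as it stands.
- The arm moves only by the tool arm_command, never from a script. Its argument "deltas" is a list of rows, each a list of 7 numbers: the opening, from -1 (shut) to 1 (fully open), so that 0 is half open, then the shift along the tool's x, y, z normalised to -1 to 1, where 1 is 150 mm, then the turn, a rotation vector about the tool's x, y, z normalised to -1 to 1, where 1 is 45 degrees. In form: [[hand, tx, ty, tz, rx, ry, rz], ...]. A call has 1 to 8 rows; each row is the pose to reach, as a shift and turn from the pose commanded when the call began, along the tool's axes at that moment; what a row does not reach only later rows make up. A row lasts 1/8 s, in which the tool goes at most 62.5 mm and 10.7 degrees, less where a joint would pass 70% of its speed; a pose out of reach is approached as far as the arm can. A call with a number of a shift or a turn outside -1 to 1 is refused whole. A call with a gripper value outside its range is refused whole. The fingers move at their own pace and stop on an object; "newtons" is the grip in N (left out, the last holds). Time passes only in rows, so rows that repeat a pose let the fingers close. It gives the time, the measured TCP pose, the force and the opening at its end, in the units of the state.
- telemetry.observe(): the state, without advancing time (a new reading comes with each control period).
- cams.grab_frame(name): name is "side" or "top"; returns the picture (420x560x3 uint8, blue, green, red); there is no depth.
- cams.get_calibration(name): a dict with "fx", "fy", "cx", "cy" (pixels), "R" (3x3) and "t" (3): a world point X has camera coordinates R X + t. Camera axes: x right, y down, z forward; pixel columns grow to the right and rows downward; lengths in m; the calibration is good to about 2 mm. A picture is of the moment at which its call begins. get_calibration takes no time and is no camera call.
- job.job_done(): hands the job in, once; it reports no verdict.
The state is a dict: "clock": time; "qpos": joint angles; "qd": joint speeds; "joint_efforts": joint torques, N m; "position": TCP position; "tool_rot": TCP orientation; "force": force on the tool from outside, world axes, zero at the start; "moment": the same for the moment, N m; "grip_width": finger opening in m.
Only numpy, scipy, OpenCV 4.12 (cv2) and the standard library are available. Lean on these libraries where they do the work, as an engineer would, in place of code of your own. Each camera call takes 0.05 s, during which the arm holds its last target.

### The job

The microtome's knife-holder base stands on the steel bench, its blade-holder carriage locked by the spring pin with the flat winged handle. Pull the pin all the way up, give it a quarter turn and let it settle into its rest notch so that it stays up by itself; then slide the blade-holder carriage all the way along its rail to the end stop, and let go. Leave the round clamp knob as it is.

Things in the scene. Friction and masses are not known exactly. Their poses are not given: they have to be found in the camera images.
- base: White cast knife-holder base, fixed to the bench: plate spanning own x -95 to 100, y -125 to 150, z 0 to 22 mm (z = 0 on the bench, z up). The carriage slides towards its +y up to a dark stop bar near the +y edge (top 44 mm high). At x 60, y 0 a grey bracket (top 52 mm) over the carriage's edge carries the spring pin in a slotted steel collar, 34 mm square, top 70 mm high.
- wing: Black winged handle on top of the spring pin: flat upright bar 50 mm long (own x), 12 thick (own y), 30 tall; origin at the bar's middle, 101 mm above the bench with the pin down; 16 mm free under the bar (thin neck). Starts with its x along the base's x, within 8 degrees; turns about the vertical either way. In the rest notch its x lies along the base's y.
- pin_slide (a joint): Pin height in m: 0 down (carriage locked), 0.024 upper stop. A spring presses it down, 6 N when down, 9 N when up. It turns only above 0.018. Let down after a quarter turn, either way, its cross dowel drops into 4 mm deep round-shouldered notches in the collar's top, which catch it within about 20 degrees and hold it at 0.014, clear of the carriage; on the plain rim it stands at 0.018.
- carriage (a joint): Travel of the carriage along the base's +y in m: 0 locked at the start (about 2 mm of play), 0.093 against the end stop. Slides with about 3 N of friction, no spring, and stays where it is left.
- rib (a point): On the grip rib of the blade-holder carriage, an upright aluminium bar 50 mm long (base's x), 16 thick (base's y), top 105 mm high, 42 mm proud of the dark blade-holder block (70 x 60 mm). The point is mid-rib, 90 mm above the bench, 15 mm below the rib's top; axes as the base's; starts at x -45, y 0 in the base's frame. Grip from above or push.
- clamp_rim (a point): Point on the top rim of the round black clamp knob (40 mm diameter, 30 mm tall, top 112 mm high), 20 mm from its axis, which stands at x = 60, y = -100 mm in the base's frame. Not to be turned.

How it is judged:
By the outcome, as a careful person would: the job done as asked, in the order asked, and still so for the second after the job is handed in, with the robot touching nothing.
It also fails if it takes over 50 s, if anything falls off the work surface, if the arm or the gripper's body presses on something with over 40 N, if the wrist force passes 120 N, or if a joint passes its speed limit or range.

## Working session

There is one attempt and no reset: what is moved stays moved. The work goes in short steps, Python scripts to look and compute and a tool call to move; the robot and the scene stay as the last step left them, time stands still between calls to the robot, and variables do not carry over. Pictures are saved under pics/ and viewed, and the job is handed in when it is done.

Besides the shell and the picture viewer there is one more tool, called after "Emit:" as name(argument=value, ...), one argument or row to a line, values as JSON. arm_command: Moves the arm, as the interface text tells. Its arguments: {"type":"object","properties":{"deltas":{"type":"array","items":{"type":"array","items":{"type":"number"}}},"newtons":{"type":"number"}},"required":["deltas"]}

```bash
ls; mkdir -p pics
python3 - <<'E'
from workcell import telemetry, cams, job, bot
import cv2
print(telemetry.observe()); print(bot.tips_ahead)
for n in ("side","top"):
    cv2.imwrite(f"pics/{n}0.png",cams.grab_frame(n)); print(n,cams.get_calibration(n))
E
```

```text
pics
{'clock': 0.0, 'qpos': array([ 1.09683729,  0.5220421 , -0.03636896,  1.60000809,  0.02118759,
        1.02104684, -0.11279115]), 'qd': array([ 0.00036702, -0.00107775, -0.00031347,  0.00072086, -0.00078373,
       -0.00036493,  0.00035768]), 'joint_efforts': array([ 3.17082944e-03, -9.27114415e+01,  1.98156394e+00, -3.69931233e+01,
        1.80229062e-02,  8.19846347e-03,  6.10249140e-05]), 'position': array([ 0.24540477, -0.57442927,  0.21390772]), 'tool_rot': array([-3.14047331e+00,  4.68120031e-05,  4.03787486e-01]), 'force': array([ 0.9064064 , -0.31408703, -0.15926491]), 'moment': array([-0.0273943 ,  0.00248784, -0.06822936]), 'grip_width': 0.08533727362671716}
0.017
side {'fx': 423.0371264991094, 'fy': 423.0371264991094, 'cx': 271.5100889731448, 'cy': 198.19070190264313, 'R': array([[ 0.71569506, -0.69839738, -0.0046564 ],
       [-0.48161542, -0.48869363, -0.7274786 ],
       [ 0.5057936 ,  0.52289544, -0.68611457]]), 't': array([-0.48776298,  0.30327877,  0.43802333])}
top {'fx': 393.141677738172, 'fy': 393.141677738172, 'cx': 285.39559922903135, 'cy': 212.46283343673312, 'R': array([[ 0.01661235, -0.99958081,  0.02371149],
       [-0.99633858, -0.01853828, -0.08346121],
       [ 0.08386579, -0.02223819, -0.99622889]]), 't': array([-0.09992222,  0.59573324,  0.69196415])}
```

View pics/side0.png

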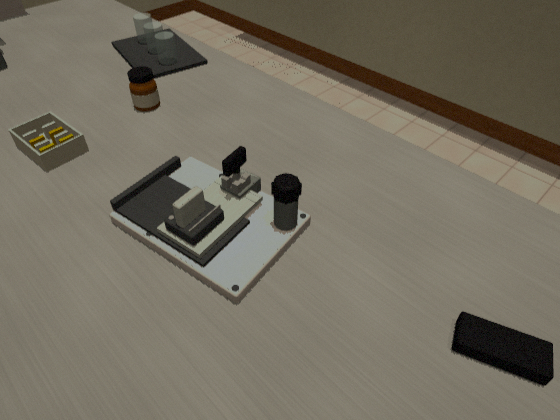

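View pics/top0.png

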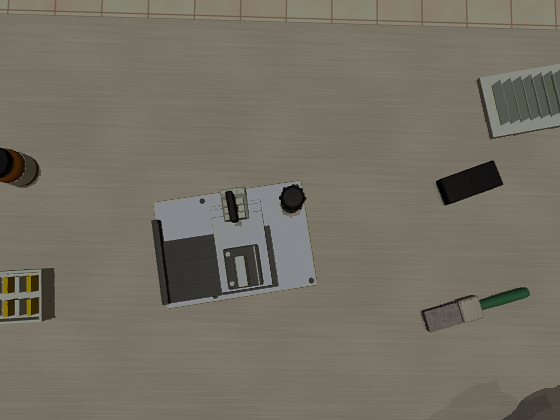

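Run:
```python
import cv2
a=cv2.imread("pics/side0.png")[145:305,100:320]; cv2.imwrite("pics/side0c.png",cv2.resize(a,None,fx=3.6,fy=3.6,interpolation=2))
a=cv2.imread("pics/top0.png")[170:315,145:325]; cv2.imwrite("pics/top0c.png",cv2.resize(a,None,fx=4,fy=4,interpolation=2))
```

```text
(no output)
```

View pics/side0c.png

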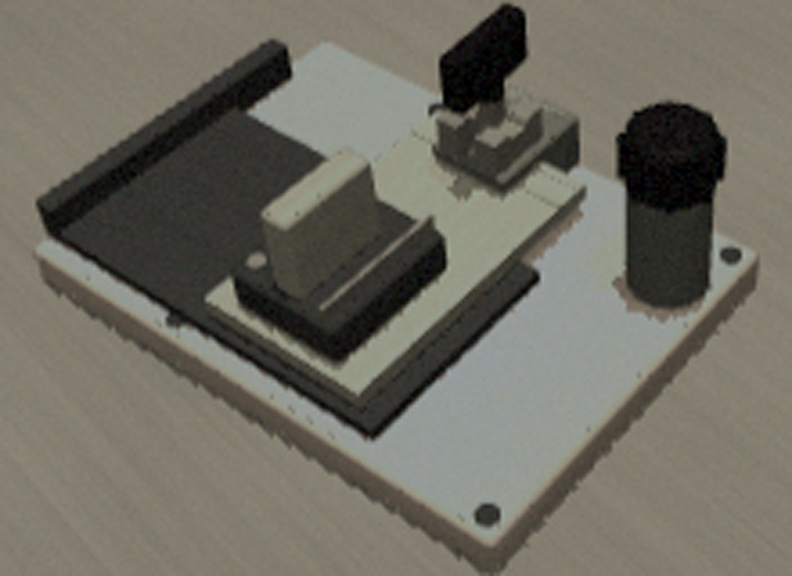

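View pics/top0c.png

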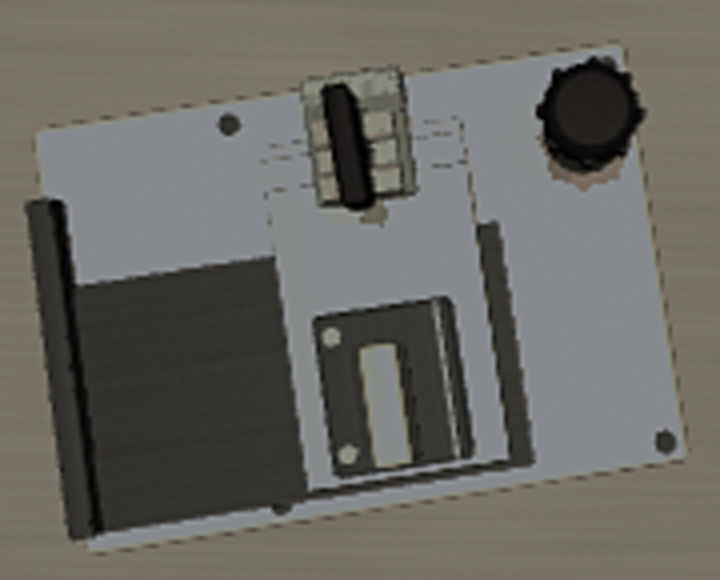

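```bash
cat > h.py <<'E'
import numpy as np, cv2
from workcell import cams
from scipy.optimize import least_squares
C={n:cams.get_calibration(n) for n in("side","top")}
def proj(n,X):
    c=C[n]; p=np.atleast_2d(X)@c["R"].T+c["t"]; return np.c_[p[:,0]/p[:,2]*c["fx"]+c["cx"],p[:,1]/p[:,2]*c["fy"]+c["cy"]]
def tri(ps,pt):
    r=least_squares(lambda X:np.r_[proj("side",X)[0]-ps,proj("top",X)[0]-pt],[.6,0,.1]); return r.x,np.sqrt(2*r.cost/4)
def onz(n,p,z):
    c=C[n]; o=-c["R"].T@c["t"]; d=c["R"].T@np.array([(p[0]-c["cx"])/c["fx"],(p[1]-c["cy"])/c["fy"],1]); return o+d*(z-o[2])/d[2]
s=lambda x,y:np.array([x/3.6+100-.4,y/3.6+145-.4]); t=lambda x,y:np.array([x/4+145-.4,y/4+170-.4])
E
python3 - <<'E'
from h import *
for n in C: print(n,-C[n]["R"].T@C[n]["t"])
B=np.array([[.1,.15],[.1,-.125],[-.095,-.125],[-.095,.15]])
T=[t(36,130),t(622,45),t(687,458),t(90,552)]; S=[s(322,42),s(757,258),s(493,548),s(38,247)]
def pts(q):
    c,k=np.cos(q[2]),np.sin(q[2]); return np.c_[q[0]+c*B[:,0]-k*B[:,1],q[1]+k*B[:,0]+c*B[:,1],np.full(4,q[3])]
for nm,w in(("both",(1,1)),("top",(0,1)),("side",(1,0))):
    r=least_squares(lambda q:np.r_[w[0]*(proj("side",pts(q))-S).ravel(),w[1]*(proj("top",pts(q))-T).ravel()],[.6,0,0,.022]); print(nm,r.x,np.abs(r.fun).max())
    q=r.x
    if nm=="both":
        f=lambda a,b:[q[0]+np.cos(q[2])*a-np.sin(q[2])*b,q[1]+np.sin(q[2])*a+np.cos(q[2])*b]
        print("exp wing",f(.06,0),"rib",f(-.045,0),"knob",f(.06,-.1))
print("corners",[tri(a,b)for a,b in zip(S,T)])
print("rib",tri(s(320,187),t(385.5,405)))
print("wing",tri(s(483,36),t(349,146)))
a,b=onz("top",t(338,90),.116),onz("top",t(358,203),.116); print("wing ends",a,b,np.arctan2(*(a-b)[1::-1]), np.linalg.norm(a-b))
E
```

```text
side [ 0.2736039  -0.42148238  0.51889179]
top [ 0.53717983 -0.07344843  0.74144459]
both [ 0.54067915 -0.0096235   0.16852238  0.01766064] 1.8730703865499407
exp wing [np.float64(0.5998291754840334), np.float64(0.0004400526968835767)] rib [np.float64(0.49631663930644104), np.float64(-0.01717116117617571)] knob [np.float64(0.6166017601250422), np.float64(-0.09814331509129962)]
top [ 0.53989489 -0.00973189  0.16769892  0.01037269] 0.2413102307131112
side [ 0.54394886 -0.0046357   0.17013858  0.0125036 ] 1.4799460340307178
corners [(array([0.61131252, 0.15275569, 0.02043771]), np.float64(0.5290926112168718)), (array([ 0.65732474, -0.11577028,  0.01858272]), np.float64(0.0991575446839015)), (array([ 0.46872526, -0.14849528,  0.01898412]), np.float64(0.22422695872098924)), (array([0.42391435, 0.11867439, 0.0224159 ]), np.float64(0.3137775549267922))]
rib (array([ 0.49634467, -0.0185241 ,  0.10393782]), np.float64(0.3887251840646443))
wing (array([ 0.59837513, -0.0017572 ,  0.11549762]), np.float64(0.05137824558484564))
wing ends [0.62081479 0.00312564 0.116     ] [ 0.57573747 -0.00608559  0.116     ] 0.2015678331851116 0.04600882102210787
```

Emit:
arm_command(
  deltas=[
    [1, 0.3, -0.22, 0, 0, 0, 0],
    [1, 0.6, -0.43, 0, 0, 0, 0],
    [1, 0.92, -0.65, 0, 0, 0, 0],
  ],
)

```text
clock: 0.48
position: [0.3346, -0.4293, 0.2143]
tool_rot: [-3.141, 0.0, 0.403]
force: [1.9, -0.7, 0.2]
grip_width: 0.0852
```

Emit:
arm_command(
  deltas=[
    [1, 0.3, -0.22, 0, 0, 0, 0],
    [1, 0.6, -0.43, 0, 0, 0, 0],
    [1, 0.92, -0.65, 0, 0, 0, 0],
  ],
)

```text
clock: 0.85
position: [0.4233, -0.2855, 0.2145]
tool_rot: [3.142, 0.0, 0.403]
force: [0.9, -0.1, -0.4]
grip_width: 0.0855
```

Emit:
arm_command(
  deltas=[
    [1, 0.3, -0.22, 0, 0, 0, 0],
    [1, 0.6, -0.43, 0, 0, 0, 0],
    [1, 0.92, -0.65, 0, 0, 0, 0],
  ],
)

```text
clock: 1.23
position: [0.5119, -0.1417, 0.2145]
tool_rot: [3.142, 0.0, 0.403]
force: [0.7, -1.4, 0.2]
grip_width: 0.0854
```

Emit:
arm_command(
  deltas=[
    [0.2, 0.3, -0.2, 0, 0, 0, 0.1],
    [0.2, 0.6, -0.4, 0, 0, 0, 0.2],
    [0.2, 0.86, -0.6, 0, 0, 0, 0.26],
    [0.2, 0.86, -0.6, 0, 0, 0, 0.26],
  ],
)

```text
clock: 1.72
position: [0.5954, -0.0053, 0.2138]
tool_rot: [-3.14, 0.0, 0.204]
force: [0.0, -0.9, -0.2]
grip_width: 0.051
```

Run:
```python
from workcell import telemetry, cams
import cv2
print(telemetry.observe())
a=cams.grab_frame("side")[60:280,140:360]; cv2.imwrite("pics/side1c.png",cv2.resize(a,None,fx=2.7,fy=2.7,interpolation=2))
```

```text
{'clock': 1.725, 'qpos': array([ 0.03154478,  0.47897645, -0.17173144,  1.67539085,  0.09203999,
        0.99556142, -1.53804209]), 'qd': array([ 0.05794152, -0.02531535,  0.03922156,  0.0423262 ,  0.00979121,
       -0.00256913,  0.05878434]), 'joint_efforts': array([-4.23944324e+00, -8.64789820e+01, -2.88415007e+00, -3.84747863e+01,
       -2.39713155e-01, -1.35940098e-02, -1.68191269e+00]), 'position': array([ 0.59543841, -0.00533179,  0.21381377]), 'tool_rot': array([-3.13992423e+00,  2.24460446e-04,  2.04133907e-01]), 'force': array([ 0.00187701, -0.8691361 , -0.15294497]), 'moment': array([-0.00773173, -0.0080494 ,  0.00077444]), 'grip_width': 0.05101167362704322}
```

View pics/side1c.png

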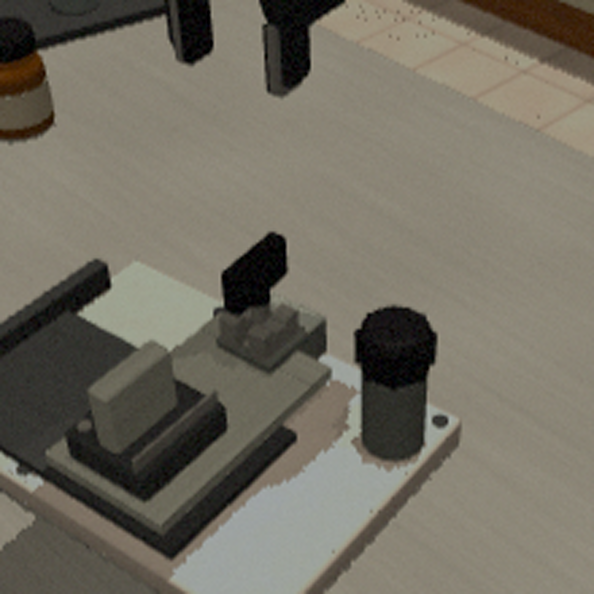

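Emit:
arm_command(
  deltas=[
    [0.0, 0.02, -0.03, 0.25, 0, 0, 0],
    [0.0, 0.02, -0.03, 0.4, 0, 0, 0],
    [0, 0.02, -0.03, 0.4, 0, 0, 0],
  ],
)

```text
clock: 2.15
position: [0.5954, -0.0059, 0.1533]
tool_rot: [-3.142, 0.003, 0.199]
force: [0.7, -0.7, -0.4]
grip_width: 0.0427
```

Emit:
arm_command(
  deltas=[
    [0.0, 0.025, -0.025, 0, 0, 0, 0],
    [0.0, 0.025, -0.025, 0.16, 0, 0, 0],
    [0, 0.025, -0.025, 0.33, 0, 0, 0],
    [0, 0.025, -0.025, 0.33, 0, 0, 0],
  ],
)

```text
clock: 2.65
position: [0.5993, -0.0002, 0.1048]
tool_rot: [-3.141, 0.001, 0.2]
force: [-0.9, -0.0, 0.4]
grip_width: 0.0427
```

Run:
```python
from workcell import telemetry, cams
import cv2
o=telemetry.observe();print(o['position'],o['tool_rot'],o['force'])
a=cams.grab_frame("side")[100:260,180:340]; b=cams.grab_frame("top")[150:310,145:305]
import numpy as np
cv2.imwrite("pics/c2.png",cv2.resize(np.hstack([a,b]),None,fx=2.5,fy=2.5,interpolation=2))
```

```text
[ 5.99262894e-01 -2.47094134e-04  1.04771349e-01] [-3.14142726e+00  1.28874412e-03  1.99562474e-01] [-0.85406279 -0.00829118  0.36113284]
```

View pics/c2.png

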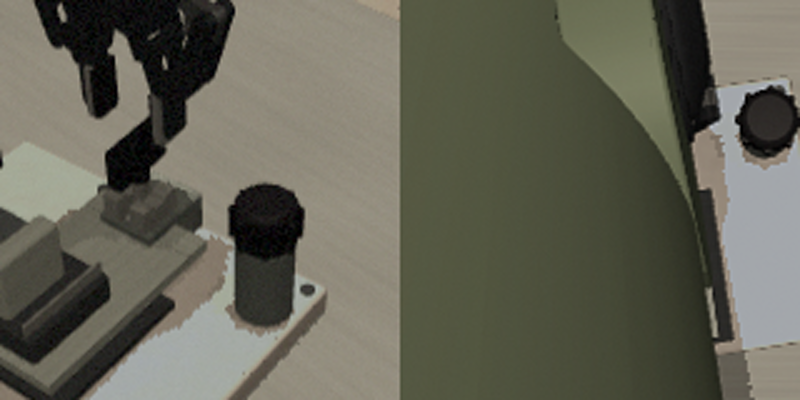

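Emit:
arm_command(
  deltas=[
    [-1, 0, 0, 0, 0, 0, 0],
    [-1, 0, 0, 0, 0, 0, 0],
    [-1, 0, 0, 0, 0, 0, 0],
    [-1, 0, 0, 0, 0, 0, 0],
    [-1, 0, 0, 0, 0, 0, 0],
  ],
  newtons=60,
)

```text
clock: 3.38
position: [0.5996, -0.0002, 0.105]
tool_rot: [-3.142, 0.0, 0.2]
force: [0.5, -0.8, 0.2]
grip_width: -0.0
```

Run:
```python
from workcell import telemetry, cams
import cv2
o=telemetry.observe();print(o['position'],o['tool_rot'],o['force'],o['moment'],o['grip_width'])
a=cams.grab_frame("side")[100:260,180:340]
cv2.imwrite("pics/c3.png",cv2.resize(a,None,fx=3.5,fy=3.5,interpolation=2))
```

```text
[ 5.99579765e-01 -2.45361053e-04  1.05003659e-01] [-3.14158042e+00  2.92862403e-05  1.99513188e-01] [ 0.51986784 -0.80073573  0.15635183] [0.01064273 0.05244461 0.00092206] -1.4902615821191137e-05
```

View pics/c3.png

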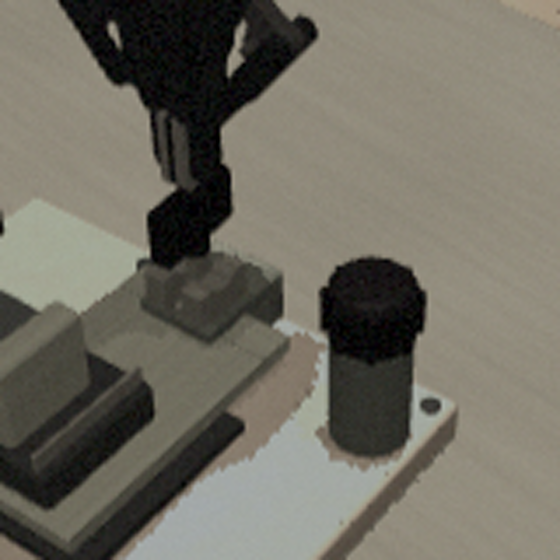

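Run:
```python
from h import *
P=np.array([.5995,-.0002,.105])
for dz in(0,-.017): print(dz,proj("side",P+[0,0,dz]))
ty=np.array([np.sin(.2),-np.cos(.2),0])
print("bar top mid",proj("side",[.5985,-.001,.116]))
for z in(.088,.118): print(z,onz("side",[232.9,153.7],z))
from workcell import cams
a=cams.grab_frame("side")[115:195,195:275]
g=np.clip(a.astype(float)*2.5+20,0,255).astype('uint8')
cv2.imwrite("pics/c4.png",cv2.resize(g,None,fx=7,fy=7,interpolation=2))
```

```text
0 [[234.17392644 159.15748798]]
-0.017 [[234.86282038 167.51139583]]
bar top mid [[233.56183708 154.09141888]]
0.088 [0.62099079 0.02981746 0.088     ]
0.118 [ 0.59680465 -0.00160341  0.118     ]
```

View pics/c4.png

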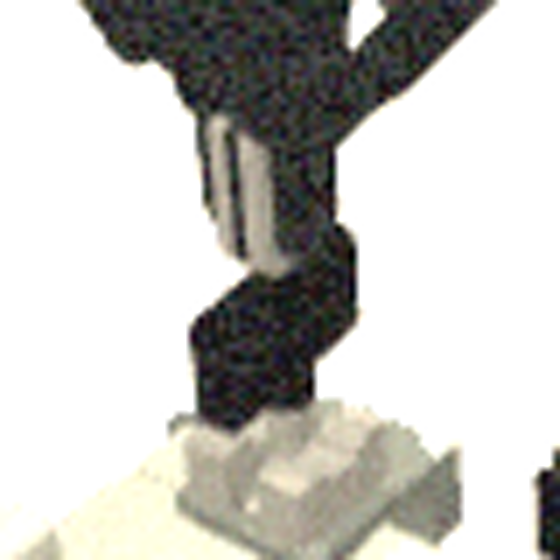

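Run:
```python
from h import *
for z in (.19,.2,.21,.22,.23,.24): print(z,proj("side",[.5954,-.0053,z]))
ty=np.array([np.sin(.2),-np.cos(.2),0]); tx=np.array([np.cos(.2),np.sin(.2),0])
for sg in(-1,1): print(proj("side",np.array([.5954,-.0053,.2138-.017+.006])+sg*ty*.0255))
```

```text
0.19 [[230.45070918 115.05057195]]
0.2 [[229.94766603 108.96233508]]
0.21 [[229.43296881 102.73305126]]
0.22 [[228.9062078  96.3577616]]
0.23 [[228.36695383  89.83127193]]
0.24 [[227.81475712  83.14813881]]
[[215.8528656  102.00202059]]
[[244.25623051 112.65040717]]
```

Emit:
arm_command(
  deltas=[
    [0, 0, 0, 0, 0, 0, 0],
    [0, 0, 0, 0, 0, 0, 0],
    [0, 0, 0, 0, 0, 0, 0],
    [0, 0, 0, 0.06, 0, 0, 0],
    [0, 0, 0, 0.12, 0, 0, 0],
    [0, 0, 0, 0.12, 0, 0, 0],
  ],
)

```text
clock: 4.22
position: [0.599, -0.0002, 0.0859]
tool_rot: [-3.141, 0.002, 0.2]
force: [-0.7, -0.2, 0.5]
grip_width: 0.0426
```

Run:
```python
from h import *
from workcell import cams,telemetry
o=telemetry.observe();print(o['position'],o['tool_rot'],o['force'],o['moment'],o['grip_width'])
a=cams.grab_frame("side")[100:200,185:285]
g=np.clip(a.astype(float)*2.5+20,0,255).astype('uint8')
cv2.imwrite("pics/c5.png",cv2.resize(g,None,fx=6,fy=6,interpolation=2))
```

```text
[ 5.98982454e-01 -2.39189444e-04  8.58953496e-02] [-3.14129268e+00  1.65955173e-03  1.99602738e-01] [-0.72003108 -0.23019867  0.47232532] [0.03026736 0.02440938 0.00597533] 0.04262383528630788
```

View pics/c5.png

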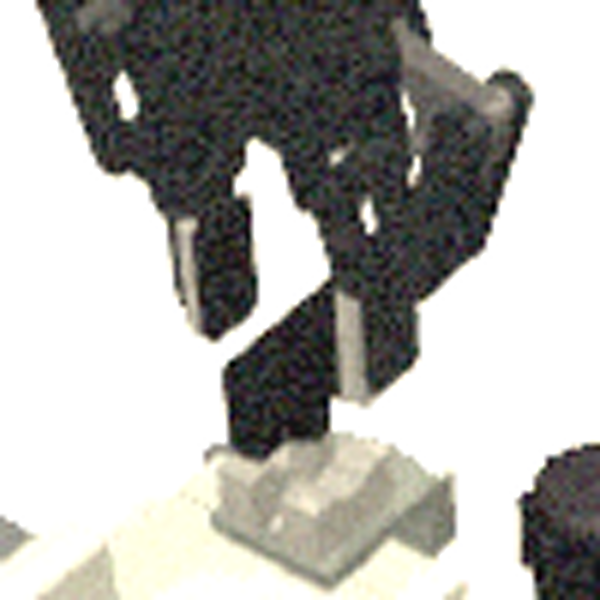

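Emit:
arm_command(
  deltas=[
    [0, 0, 0, 0.055, 0, 0, 0],
    [0, 0, 0, 0.055, 0, 0, 0],
    [-1, 0, 0, 0.055, 0, 0, 0],
    [-1, 0, 0, 0.055, 0, 0, 0],
    [-1, 0, 0, 0.055, 0, 0, 0],
    [-1, 0, 0, 0.055, 0, 0, 0],
  ],
  newtons=60,
)

```text
clock: 5.03
position: [0.5997, 0.0002, 0.0791]
tool_rot: [-3.141, -0.001, 0.2]
force: [-2.4, 3.1, 5.9]
grip_width: 0.0108
```

Run:
```python
from h import *
from workcell import cams,telemetry
o=telemetry.observe();print(o['position'],o['tool_rot'],o['force'],o['moment'],o['grip_width'])
a=cams.grab_frame("side")[100:200,185:285]
g=np.clip(a.astype(float)*2.5+20,0,255).astype('uint8')
cv2.imwrite("pics/c6.png",cv2.resize(g,None,fx=6,fy=6,interpolation=2))
```

```text
[5.99744622e-01 1.91498549e-04 7.91083436e-02] [-3.14127552e+00 -5.16511213e-04  1.99884614e-01] [-2.43878744  3.07251292  5.87345594] [0.72510217 0.51505714 0.02908897] 0.010840169906781319
```

View pics/c6.png

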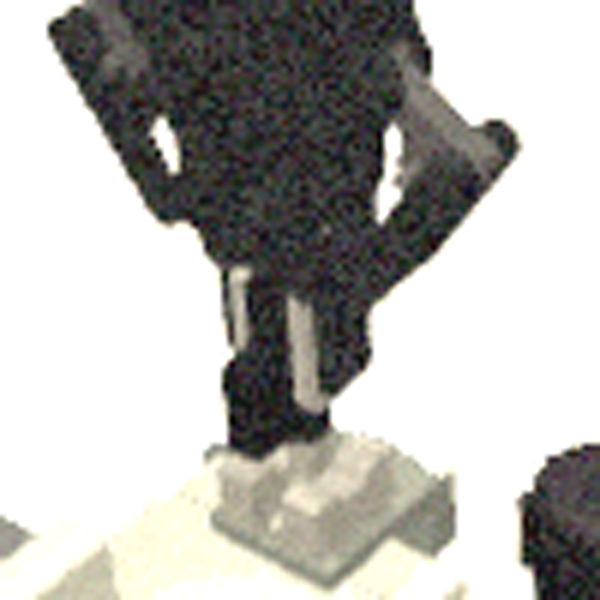

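Emit:
arm_command(
  deltas=[
    [-1, 0, 0, -0.04, 0, 0, 0],
    [-1, 0, 0, -0.08, 0, 0, 0],
    [-1, 0, 0, -0.12, 0, 0, 0],
    [-1, 0, 0, -0.15, 0, 0, 0],
    [-1, 0, 0, -0.15, 0, 0, 0],
  ],
  newtons=80,
)

```text
clock: 5.7
position: [0.5995, 0.0001, 0.1015]
tool_rot: [-3.141, -0.0, 0.2]
force: [2.1, 5.1, -9.3]
grip_width: 0.01
```

Run:
```python
from h import *
from workcell import cams,telemetry
o=telemetry.observe();print(o['position'],o['tool_rot'],o['force'],o['moment'],o['grip_width'])
a=cams.grab_frame("side")[100:200,185:285]
g=np.clip(a.astype(float)*2.5+20,0,255).astype('uint8')
cv2.imwrite("pics/c7.png",cv2.resize(g,None,fx=6,fy=6,interpolation=2))
```

```text
[5.99494344e-01 6.84705447e-05 1.01530257e-01] [-3.14121814e+00 -4.57010414e-05  1.99733417e-01] [ 2.10817416  5.138047   -9.25938272] [ 1.20567127 -0.56484098 -0.01471446] 0.010017934863314726
```

View pics/c7.png

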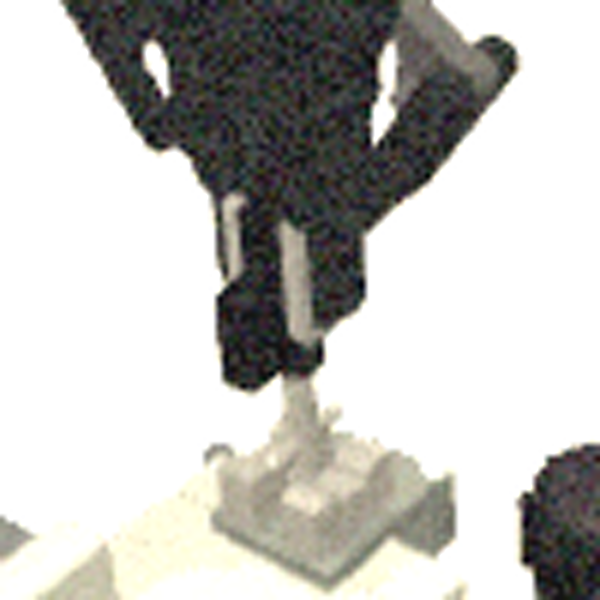

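Emit:
arm_command(
  deltas=[
    [-1, 0, 0, 0, 0, 0, -0.15],
    [-1, 0, 0, 0, 0, 0, -0.3],
    [-1, 0, 0, 0, 0, 0, -0.45],
    [-1, 0, 0, 0, 0, 0, -0.6],
    [-1, 0, 0, 0, 0, 0, -0.6],
  ],
)

```text
clock: 6.38
position: [0.5995, 0.0002, 0.1011]
tool_rot: [-3.141, -0.0, 0.673]
force: [1.8, 6.6, -9.1]
grip_width: 0.0098
```

Emit:
arm_command(
  deltas=[
    [-1, 0, 0, 0, 0, 0, -0.18],
    [-1, 0, 0, 0, 0, 0, -0.36],
    [-1, 0, 0, 0, 0, 0, -0.54],
    [-1, 0, 0, 0, 0, 0, -0.7],
    [-1, 0, 0, 0, 0, 0, -0.7],
  ],
)

```text
clock: 7.0
position: [0.5993, 0.0004, 0.1011]
tool_rot: [-3.141, -0.001, 1.223]
force: [0.4, 7.7, -8.7]
grip_width: 0.0101
```

Emit:
arm_command(
  deltas=[
    [-1, 0, 0, 0, 0, 0, -0.18],
    [-1, 0, 0, 0, 0, 0, -0.36],
    [-1, 0, 0, 0, 0, 0, -0.54],
    [-1, 0, 0, 0, 0, 0, -0.66],
    [-1, 0, 0, 0, 0, 0, -0.66],
  ],
)

```text
clock: 7.62
position: [0.5991, 0.0005, 0.101]
tool_rot: [-3.141, -0.001, 1.741]
force: [-0.5, 7.8, -9.8]
grip_width: 0.0104
```

Run:
```python
from h import *
from workcell import cams,telemetry
o=telemetry.observe();print(o['position'],o['tool_rot'],o['force'],o['moment'],o['grip_width'],o['qpos'])
a=cams.grab_frame("side")[100:200,185:285]
g=np.clip(a.astype(float)*2.5+20,0,255).astype('uint8')
cv2.imwrite("pics/c8.png",cv2.resize(g,None,fx=6,fy=6,interpolation=2))
```

```text
[5.99106103e-01 4.55184498e-04 1.00956487e-01] [-3.14086566e+00 -1.27090168e-03  1.74086029e+00] [-0.47476759  7.80203267 -9.80468388] [ 1.9577356  -0.04571212  0.01795484] 0.010393665809452748 [ 0.27792947  0.67345392 -0.55385009  1.74379259  0.44833017  0.85415476
 -0.30855603]
```

View pics/c8.png

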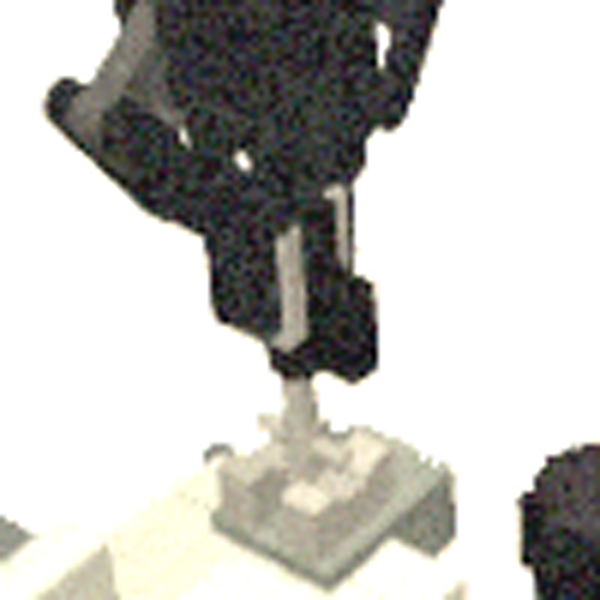

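Emit:
arm_command(
  deltas=[
    [-1, 0, 0, 0.02, 0, 0, 0],
    [-1, 0, 0, 0.035, 0, 0, 0],
    [-1, 0, 0, 0.05, 0, 0, 0],
    [-1, 0, 0, 0.05, 0, 0, 0],
  ],
)

```text
clock: 8.18
position: [0.5991, 0.0005, 0.0934]
tool_rot: [-3.141, -0.001, 1.739]
force: [-0.6, 7.7, -8.1]
grip_width: 0.0101
```

Emit:
arm_command(
  deltas=[
    [-1, 0, 0, 0.007, 0, 0, 0],
    [-1, 0, 0, 0.007, 0, 0, 0],
  ],
)

```text
clock: 8.43
position: [0.5992, 0.0005, 0.093]
tool_rot: [-3.141, -0.001, 1.739]
force: [-3.7, 7.2, 0.1]
grip_width: 0.0102
```

Emit:
arm_command(
  deltas=[
    [-0.2, 0, 0, 0, 0, 0, 0],
    [-0.2, 0, 0, 0, 0, 0, 0],
    [-0.2, 0, 0, 0, 0, 0, 0],
    [-0.2, 0, 0, -0.2, 0, 0, 0],
    [-0.2, 0, 0, -0.5, 0, 0, 0],
    [-0.2, 0, 0, -0.6, 0, 0, 0],
    [-0.2, 0, 0, -0.6, 0, 0, 0],
  ],
)

```text
clock: 9.3
position: [0.6, -0.0005, 0.1834]
tool_rot: [3.14, 0.001, 1.738]
force: [0.2, 0.1, -0.2]
grip_width: 0.0349
```

Run:
```python
from h import *
from workcell import cams,telemetry
o=telemetry.observe();print(o['position'],o['tool_rot'],o['force'],o['moment'],o['grip_width'],o['qpos'])
a=cams.grab_frame("side")[80:240,165:325]
g=np.clip(a.astype(float)*2.+20,0,255).astype('uint8')
cv2.imwrite("pics/c9.png",cv2.resize(g,None,fx=3.7,fy=3.7,interpolation=2))
```

```text
[ 5.99992642e-01 -5.08414535e-04  1.83358588e-01] [3.14018081e+00 6.10285325e-04 1.73848134e+00] [ 0.15941616  0.10242655 -0.21460918] [ 0.00422367  0.03008003 -0.01588715] 0.03494538108041266 [ 0.31266335  0.57393495 -0.60108477  1.67951428  0.37343782  1.00359001
 -0.24916999]
```

View pics/c9.png

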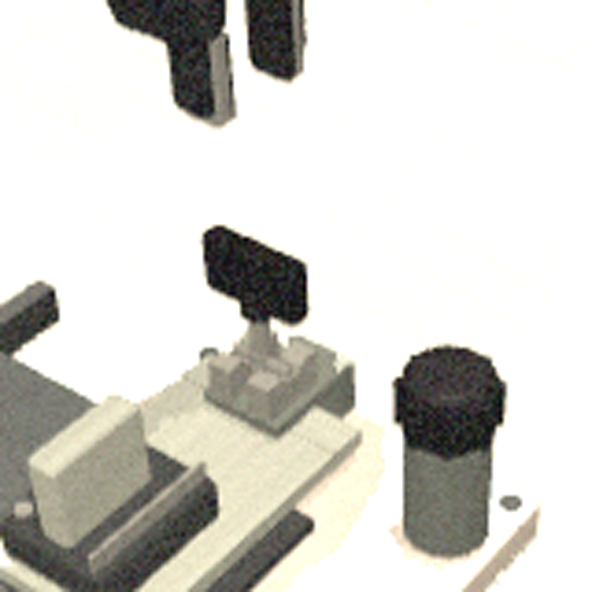

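Emit:
arm_command(
  deltas=[
    [0, 0, -0.2, 0, 0, 0, 0.2],
    [0, 0, -0.4, 0, 0, 0, 0.4],
    [0, 0, -0.6, 0, 0, 0, 0.6],
    [0, 0, -0.7, 0, 0, 0, 0.8],
    [0, 0, -0.7, 0, 0, 0, 1.0],
    [0, 0, -0.7, 0, 0, 0, 1.0],
  ],
)

```text
clock: 10.1
position: [0.4956, -0.0179, 0.1818]
tool_rot: [-3.141, 0.001, 0.954]
force: [0.8, 1.1, -0.8]
grip_width: 0.043
```

Emit:
arm_command(
  deltas=[
    [0, 0, 0, 0, 0, 0, 0.2],
    [0, 0, 0, 0, 0, 0, 0.4],
    [0, 0, 0, 0, 0, 0, 0.6],
    [0, 0, 0, 0, 0, 0, 0.8],
    [0, 0, 0, 0, 0, 0, 1.0],
    [0, 0, 0, 0, 0, 0, 1.0],
  ],
)

```text
clock: 10.85
position: [0.4959, -0.0177, 0.182]
tool_rot: [3.142, 0.001, 0.173]
force: [-0.5, -0.2, 0.1]
grip_width: 0.0427
```

Descend to a reading of 0.105 and look before gripping.

Emit:
arm_command(
  deltas=[
    [0, 0, 0, 0.25, 0, 0, 0],
    [0, 0, 0, 0.5, 0, 0, 0],
    [0, 0, 0, 0.5, 0, 0, 0],
  ],
)

```text
clock: 11.22
position: [0.4945, -0.0177, 0.1057]
tool_rot: [-3.141, 0.005, 0.174]
force: [0.4, -0.3, 0.9]
grip_width: 0.0429
```

Run:
```python
from h import *
from workcell import cams,telemetry
o=telemetry.observe();print(o['position'],o['tool_rot'],o['force'],o['moment'],o['grip_width'],o['qpos'])
a=cams.grab_frame("side")[110:250,120:290]
g=np.clip(a.astype(float)*2.+20,0,255).astype('uint8')
cv2.imwrite("pics/c10.png",cv2.resize(g,None,fx=4,fy=4,interpolation=2))
```

```text
[ 0.49446302 -0.01772994  0.10569337] [-3.14052689  0.00470339  0.17361702] [ 0.35440101 -0.27862849  0.85177175] [-0.03989026  0.03356324  0.01045453] 0.042922113004348686 [ 0.1073138   0.48758086 -0.24908732  2.02055007  0.18827492  0.65972731
 -1.66090294]
```

View pics/c10.png

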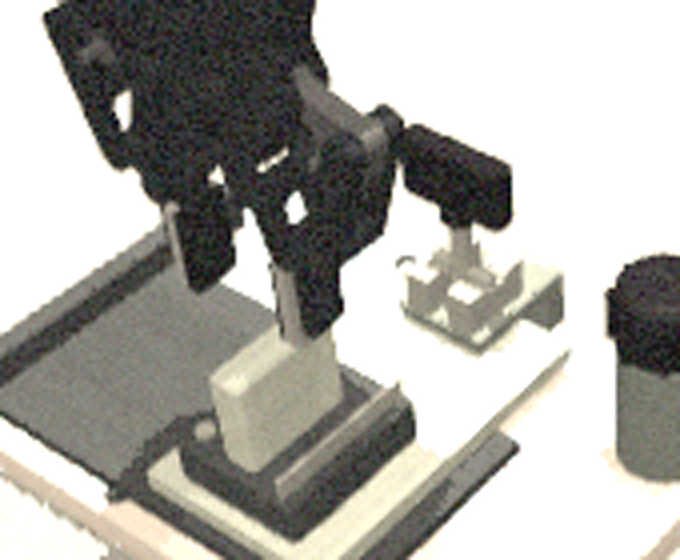

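Run:
```python
from h import *
for z in(.09,.1,.11,.12,.13): print(z,proj("side",[.4945,-.0177,z]))
print(proj("side",[.4963,-.018,.105]))
ty=np.array([np.sin(.17),-np.cos(.17),0]); tx=np.array([np.cos(.17),np.sin(.17),0])
for z in(.11,.115,.12,.125):
  for sg in(-1,1): print(z,(proj("side",np.array([.4945,-.0177,z])+sg*ty*.0213-tx*.011)-[120,110])*4)
```

```text
0.09 [[187.94277231 203.87802423]]
0.1 [[186.97096588 198.899121  ]]
0.11 [[185.97705937 193.80699142]]
0.12 [[184.96029026 188.59772871]]
0.13 [[183.9198605  183.26724425]]
[[187.62510436 195.86820284]]
0.11 [[199.26500728 328.62595894]]
0.11 [[285.85805818 376.94927743]]
0.115 [[196.88418389 318.27579521]]
0.115 [[283.91099089 366.55851696]]
0.12 [[194.47610101 307.80712614]]
0.12 [[281.94092784 356.04503685]]
0.125 [[192.04028776 297.21790475]]
0.125 [[279.94745923 345.40665014]]
```

Emit:
arm_command(
  deltas=[
    [0, 0.012, 0, 0.11, 0, 0, -0.005],
    [0, 0.012, 0, 0.2, 0, 0, -0.005],
    [0, 0.012, 0, 0.2, 0, 0, -0.005],
    [-1, 0.012, 0, 0.2, 0, 0, -0.005],
    [-1, 0.012, 0, 0.2, 0, 0, -0.005],
    [-1, 0.012, 0, 0.2, 0, 0, -0.005],
    [-1, 0.012, 0, 0.2, 0, 0, -0.005],
  ],
  newtons=40,
)

```text
clock: 12.15
position: [0.498, -0.0171, 0.0783]
tool_rot: [-3.141, -0.001, 0.172]
force: [-2.4, 3.8, 7.5]
grip_width: 0.015
```

Run:
```python
from h import *
from workcell import cams,telemetry
o=telemetry.observe();print(o['position'],o['tool_rot'],o['force'],o['moment'],o['grip_width'],o['qpos'])
a=cams.grab_frame("side")[110:250,120:290]
g=np.clip(a.astype(float)*2.+20,0,255).astype('uint8')
cv2.imwrite("pics/c11.png",cv2.resize(g,None,fx=4,fy=4,interpolation=2))
```

```text
[ 0.49804693 -0.01709831  0.07827379] [-3.14138212e+00 -7.31630843e-04  1.72490766e-01] [-2.36128012  3.84266698  7.47985247] [ 0.70521503  0.60533167 -0.08731728] 0.015039818924002378 [ 0.09261829  0.53590187 -0.23318419  2.03306847  0.21184845  0.59431104
 -1.68338755]
```

View pics/c11.png

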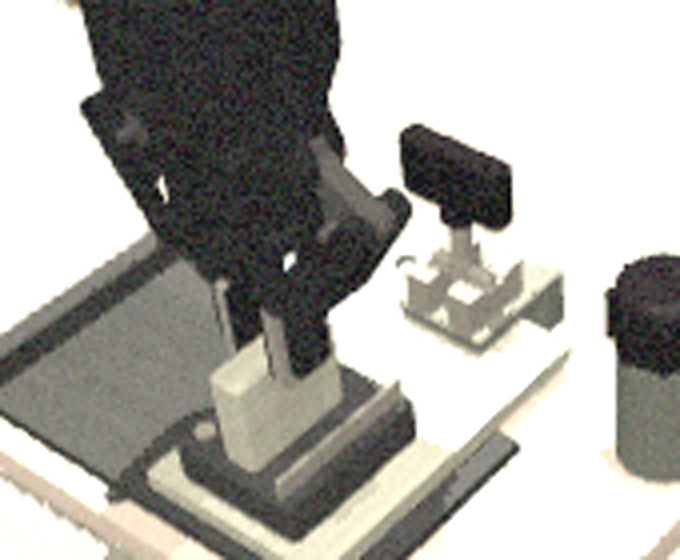

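Emit:
arm_command(
  deltas=[
    [-1, 0, -0.05, 0, 0, 0, 0],
    [-1, 0, -0.1, 0, 0, 0, 0],
    [-1, 0, -0.15, 0, 0, 0, 0],
    [-1, 0, -0.15, 0, 0, 0, 0],
  ],
)

```text
clock: 12.7
position: [0.4942, 0.0051, 0.0783]
tool_rot: [-3.142, -0.001, 0.173]
force: [-2.2, 2.1, 6.9]
grip_width: 0.015
```

Emit:
arm_command(
  deltas=[
    [-1, 0, -0.08, 0, 0, 0, 0],
    [-1, 0, -0.16, 0, 0, 0, 0],
    [-1, 0, -0.24, 0, 0, 0, 0],
    [-1, 0, -0.32, 0, 0, 0, 0],
    [-1, 0, -0.4, 0, 0, 0, 0],
    [-1, 0, -0.43, 0, 0, 0, 0],
    [-1, 0, -0.43, 0, 0, 0, 0],
  ],
)

```text
clock: 13.58
position: [0.4833, 0.0688, 0.0783]
tool_rot: [-3.141, -0.001, 0.173]
force: [-1.2, 2.3, 6.0]
grip_width: 0.0147
```

Emit:
arm_command(
  deltas=[
    [-1, 0, -0.01, 0, 0, 0, 0],
    [-1, 0, -0.02, 0, 0, 0, 0],
    [-1, 0, -0.03, 0, 0, 0, 0],
    [-1, 0, -0.03, 0, 0, 0, 0],
  ],
)

```text
clock: 14.08
position: [0.4826, 0.0725, 0.0783]
tool_rot: [3.141, -0.001, 0.172]
force: [-0.1, -1.7, 7.2]
grip_width: 0.0147
```

Emit:
arm_command(
  deltas=[
    [-1, 0, -0.01, 0, 0, 0, 0],
    [-1, 0, -0.02, 0, 0, 0, 0],
    [-1, 0, -0.02, 0, 0, 0, 0],
  ],
)

```text
clock: 14.45
position: [0.4822, 0.0747, 0.0782]
tool_rot: [3.14, -0.001, 0.171]
force: [1.1, -6.4, 5.8]
grip_width: 0.0148
```

Emit:
arm_command(
  deltas=[
    [-1, 0, -0.01, 0, 0, 0, 0],
    [-1, 0, -0.02, 0, 0, 0, 0],
    [-1, 0, -0.02, 0, 0, 0, 0],
  ],
)

```text
clock: 14.82
position: [0.4822, 0.0749, 0.0783]
tool_rot: [3.138, -0.001, 0.169]
force: [6.0, -23.3, 5.8]
grip_width: 0.0149
```

Emit:
arm_command(
  deltas=[
    [-1, 0, 0.01, 0, 0, 0, 0],
    [-1, 0, 0.01, 0, 0, 0, 0],
    [-0.2, 0, 0.01, 0, 0, 0, 0],
    [-0.2, 0, 0.01, 0, 0, 0, 0],
    [-0.2, 0, 0.01, 0, 0, 0, 0],
  ],
)

```text
clock: 15.45
position: [0.4814, 0.0774, 0.0778]
tool_rot: [-3.141, -0.0, 0.172]
force: [0.8, 0.3, 0.5]
grip_width: 0.0341
```

Emit:
arm_command(
  deltas=[
    [-0.2, 0, 0, -0.2, 0, 0, 0],
    [-0.2, 0, 0, -0.5, 0, 0, 0],
    [-0.2, 0, 0, -0.8, 0, 0, 0],
    [-0.2, 0, 0, -1, 0, 0, 0],
    [-0.2, 0, 0, -1, 0, 0, 0],
  ],
)

```text
clock: 16.08
position: [0.4823, 0.0774, 0.2296]
tool_rot: [-3.142, -0.004, 0.172]
force: [-0.2, 0.7, 0.6]
grip_width: 0.0342
```

Run:
```python
from h import *
from workcell import cams,telemetry
o=telemetry.observe();print(o['clock'],o['position'],o['tool_rot'],o['force'],o['grip_width'],o['qpos'])
a=cams.grab_frame("side")[110:270,100:320]; cv2.imwrite("pics/s12.png",cv2.resize(a,None,fx=3.6,fy=3.6,interpolation=2))
cv2.imwrite("pics/t12.png",cams.grab_frame("top"))
```

```text
16.075 [0.4823172  0.07737901 0.2296318 ] [-3.14155988 -0.0036563   0.1720976 ] [-0.17269943  0.7066053   0.63977663] 0.034237456054124114 [-0.04796926  0.29550583 -0.28668057  1.92458219  0.10341245  0.93184792
 -1.78306377]
```

View pics/s12.png

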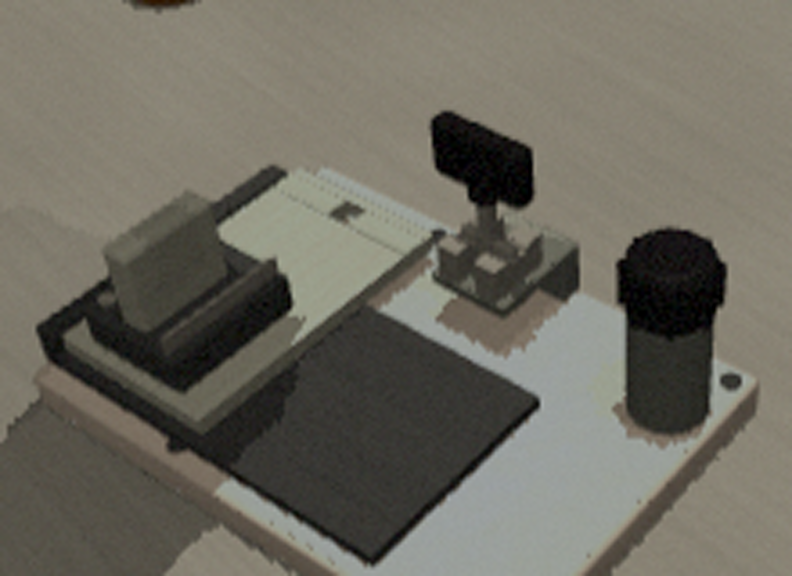

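View pics/t12.png

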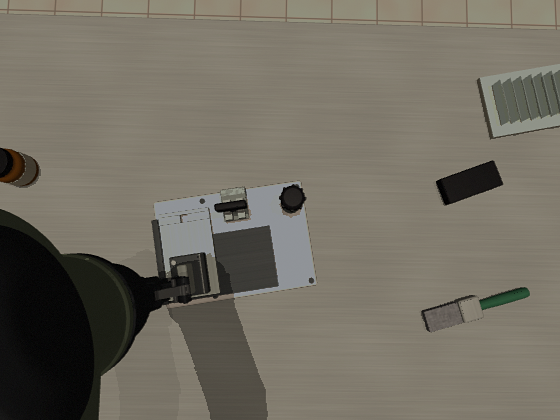

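Run:
```python
from h import *
for d in(.088,.093,.095): print(d,proj("side",[.4963-.168*d,-.0178+.986*d,.105]))
a=cv2.imread("pics/t12.png")[180:310,145:325]; g=np.clip(a.astype(float)*1.6,0,255).astype('uint8'); cv2.imwrite("pics/t12c.png",cv2.resize(g,None,fx=4.4,fy=4.4,interpolation=2))
```

```text
0.088 [[145.82906942 172.82111334]]
0.093 [[143.60552554 171.5961828 ]]
0.095 [[142.72024129 171.10848758]]
```

View pics/t12c.png

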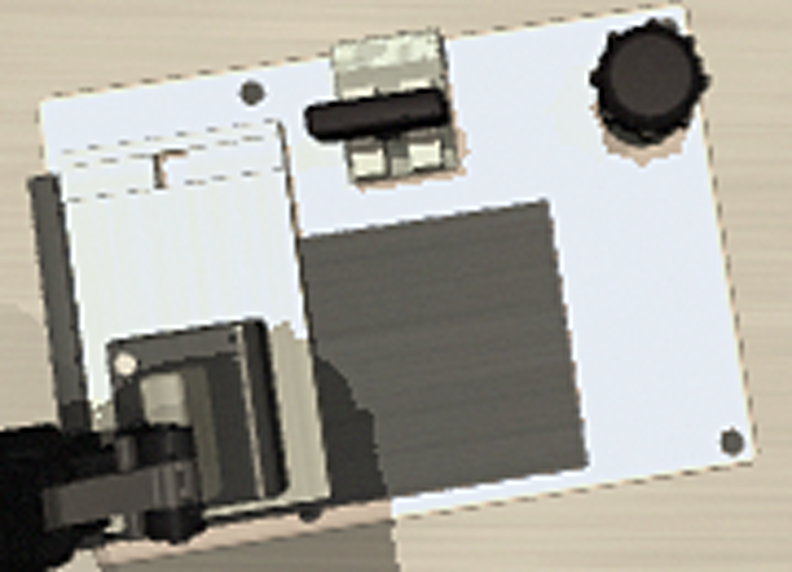

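Run:
```python
from workcell import job
print(job.job_done())
```

```text
the job is handed in; nothing more can be done
None
```

I pulled the pin up about 22 mm and gave it a quarter turn. I then lowered it into its rest notch, gripped the rib, slid the carriage to the end stop, let go and lifted the gripper clear. I handed the job in at about 16 s of the 50 s.

**Pin:** The downward pull of the spring on the gripper dropped from about 8 N to 0 N at a pin height of about 14 mm, as expected for the rest notch. In the last pictures the handle stands up by itself, lying along the base's y.

**Carriage:** It travelled about 93 mm by the tool reading, and the force along the rail then rose to about 23 N without further movement, so it was against the stop. It was still pressed lightly that way when I let go. The top picture shows the plate against the stop bar. The rib's position in the side picture reads about 90 mm, but the start picture carried a similar reading error of about 1 pixel, so I take it as 93 mm.

**Clamp knob:** I never went near it, and it looks unchanged.

**What disagreed:** The fingertips stood about 25–30 mm higher in the images than the TCP reading and the given fingertip length imply. My first grip therefore closed just above the handle without touching it. I corrected the height from the side pictures and used the same correction for the rib. The base outline fit from both cameras gave the plate height as 18 mm instead of 22 mm, but the handle and rib heights matched the text within 2 mm.

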